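# Find the slack specimen clamp and flag it

### The arm

A 6-joint arm with a two-finger parallel gripper is mounted at the origin on the work surface. World frame = base frame: x ahead of the robot, y to its left, z up, the work surface at z = 0. Lengths are in m, angles in rad, forces in N, time in s.
With the tool pointing down it reaches from about 0.35 to 0.975 m from the base axis. Payload 4.9 kg.
Tool frame: the origin (TCP) lies midway between the tips of the shut fingers; the grasp point (between the pads) lies 19 mm behind it; y points along the fingers, z is the direction in which the jaws open and shut, and the axes are right-handed (so a half turn about y gives the same grasp; the last joint's range is limited). The gripper opens to 85 mm and grips with 20 to 120 N. Pads are 22 mm wide; open, the fingers measure 114 mm over their backs; the gripper's body (76 mm by 85 mm) begins 54 mm behind the grasp point. The pads swing forward as they close: fully open they stand 13 mm farther back than shut.
Start: joints at [0.995, 0.053, 1.613, -0, 1.476, -0.119], TCP at [0.276, 0.561, 0.202] pointing down, gripper open.
Joint ranges: [-3.01, 3.01], [-1.01, 2.22], [0.06, 2.58], [-1.02, 4.17], [0.09, 2.62], [-3.14, 3.14]. Speed limits (rad/s): [2.57, 2.57, 3.14, 3.14, 3.14, 3.14].

### API

Orientations are given as a unit quaternion [w, x, y, z].
In Python, from plant import * gives the robot as it stands.
- The arm moves only by the shell command python3 -m crank 'ROWS'. ROWS is JSON, a list that holds one entry, the list of rows, each a list of 5 numbers: the gripper command: -1 is shut, 1 is fully open, values between are in proportion, then the shift along the tool's x, y, z in cm, then the turn about the tool's y in degrees. In form: [[[jaw, dx, dy, dz, twist], ...]]. A call has 1 to 8 rows; each row shifts and turns the commanded pose from where the row before left it, along the tool's axes as they then stand; what a row does not reach is not made up. A row lasts 1/8 s, in which the tool goes at most 62.5 mm and 10.7 degrees, less where a joint would pass 70% of its speed; a pose out of reach is approached as far as the arm can. A call with a gripper value outside its range is refused whole. The fingers move at their own pace and stop on an object; the grip force is fixed at half the most. Time passes only in rows, so rows that do not move let the fingers close. It gives the time, the measured TCP pose, the force and the opening at its end, in the units of the state.
- state(): the state, without advancing time (a new reading comes with each control period).
- grab_frame(name): name is "scene" or "top" or "wrist"; returns a dict with "frame" (400x640x3 uint8, red, green, blue), "fx", "fy", "cx", "cy" (pixels), "pose" (4x4, takes a point from camera to world coordinates). Camera axes: x right, y up, looking along -z (the intrinsics and any distortion apply to the point x, -y, -z); pixel columns grow to the right and rows downward; lengths in m; the calibration is good to about 2 mm. A picture is of the moment at which its call begins. There is no depth.
- job_done(): hands the job in, once; it reports no verdict.
The state is a dict: "time": time; "joint_pos": joint angles; "joint_vel": joint speeds; "joint_efforts": joint torques, N m; "tool_pos": TCP position; "tool_rot": TCP orientation; "contact_force": force on the tool from outside, world axes, zero at the start; "ft_torque": the same for the moment, N m; "gripper_width": opening from 0.0 (shut) to 1.0 (fully open).
Only numpy, scipy, OpenCV 4.12 (cv2) and the standard library are available. Lean on these libraries where they do the work, as an engineer would, in place of code of your own. Each camera call takes 0.05 s, during which the arm holds its last target.

### The job

One of the three specimen clamps on the inspection bench has gone slack: try their levers clockwise (seen from above) by pushing the ball gently with closed fingers, about 5 N and never 20 N on any clamp, until you find the one that gives, and turn that one by a good 15 degrees. Then flag it: take the marker pin from its stand, put it upright and fully home in the hole of that clamp and let go. Leave the sound clamps' levers as they were, do not turn the slack one anticlockwise, and do not disturb the other things.

Things in the scene. Friction and masses are not known exactly. Their poses are not given: they have to be found in the camera images.
- lever_a (a joint): lever of clamp a: turn of its hub in rad, 0 at the start, growing clockwise seen from above (tightening); stays where left. The slack clamp's lever gives at 0.12 N m (2 N across it at the ball) and can turn 1 rad; a sound one holds fast up to 1.5 N m (25 N at the ball) and must not be made to slip. Any clamp may be the slack one; it cannot be seen
- ball_a (a point): centre of the black ball, 18 mm across, on the end of lever a, 60 mm from the pivot axis, 62 mm above the bench, turning with the lever; a 9 mm springy rod (bends about 1 mm at the ball for each 2 N, then springs back) slopes down from it to the 24 mm wide hub, whose underside is 42 mm above the bench
- clamp_a: clamp a: aluminium block bolted down, 120 (x) x 50 (y) x 30 mm high, origin at the centre of its underside. The lever's upright pivot axis is at x -25, y 0 mm; at the start the lever points to -x, past the block's end by 25 mm. A strap, top 42 mm above the bench, lies under the hub and reaches to y +37 mm. The marker hole is at x +45 mm
- hole_a (a point): centre of the mouth of clamp a's marker hole, in the block's top, 30 mm above the bench, 70 mm from the pivot to +x: upright round hole, 14.5 mm across, 24 mm deep, 2 mm chamfer
- lever_b (a joint): lever of clamp b: turn of its hub in rad, 0 at the start, growing clockwise seen from above (tightening); stays where left. The slack clamp's lever gives at 0.12 N m (2 N across it at the ball) and can turn 1 rad; a sound one holds fast up to 1.5 N m (25 N at the ball) and must not be made to slip. Any clamp may be the slack one; it cannot be seen
- ball_b (a point): centre of the black ball, 18 mm across, on the end of lever b, 60 mm from the pivot axis, 62 mm above the bench, turning with the lever; a 9 mm springy rod (bends about 1 mm at the ball for each 2 N, then springs back) slopes down from it to the 24 mm wide hub, whose underside is 42 mm above the bench
- clamp_b: clamp b: aluminium block bolted down, 120 (x) x 50 (y) x 30 mm high, origin at the centre of its underside. The lever's upright pivot axis is at x -25, y 0 mm; at the start the lever points to -x, past the block's end by 25 mm. A strap, top 42 mm above the bench, lies under the hub and reaches to y +37 mm. The marker hole is at x +45 mm
- hole_b (a point): centre of the mouth of clamp b's marker hole, in the block's top, 30 mm above the bench, 70 mm from the pivot to +x: upright round hole, 14.5 mm across, 24 mm deep, 2 mm chamfer
- lever_c (a joint): lever of clamp c: turn of its hub in rad, 0 at the start, growing clockwise seen from above (tightening); stays where left. The slack clamp's lever gives at 0.12 N m (2 N across it at the ball) and can turn 1 rad; a sound one holds fast up to 1.5 N m (25 N at the ball) and must not be made to slip. Any clamp may be the slack one; it cannot be seen
- ball_c (a point): centre of the black ball, 18 mm across, on the end of lever c, 60 mm from the pivot axis, 62 mm above the bench, turning with the lever; a 9 mm springy rod (bends about 1 mm at the ball for each 2 N, then springs back) slopes down from it to the 24 mm wide hub, whose underside is 42 mm above the bench
- clamp_c: clamp c: aluminium block bolted down, 120 (x) x 50 (y) x 30 mm high, origin at the centre of its underside. The lever's upright pivot axis is at x -25, y 0 mm; at the start the lever points to -x, past the block's end by 25 mm. A strap, top 42 mm above the bench, lies under the hub and reaches to y +37 mm. The marker hole is at x +45 mm
- hole_c (a point): centre of the mouth of clamp c's marker hole, in the block's top, 30 mm above the bench, 70 mm from the pivot to +x: upright round hole, 14.5 mm across, 24 mm deep, 2 mm chamfer
- pin: marker pin, 60 mm tall, about 50 g; origin: centre of its foot, z up. Round stem 12 mm thick, 20 mm long, tapered foot; collar 22 mm across from 20 to 24 mm; then a flat paddle 28 (x) x 10 (y) mm from 24 to 60 mm above the foot. At the start it stands in the stand's hole. Fully home in a hole, the collar lies on the top and the foot is 20 mm below the mouth
- pin_stand: grey block 50 x 50 x 30 mm, fixed, with a hole like the clamps' in its top that holds the pin at the start, foot 10 mm above the bench; origin: centre of its underside
- eyepiece: bystander, not to be disturbed: black microscope eyepiece standing on end, 36 mm wide, 48 mm high
- lens_jar: bystander, not to be disturbed: amber glass jar, 36 mm wide, 50 mm high
- eraser: bystander, not to be disturbed: eraser block 55 x 35 x 18 mm
- screwdriver: bystander, not to be disturbed: screwdriver lying, 160 mm long
- brush: bystander, not to be disturbed: brush lying, 170 mm long
- dish: bystander, not to be disturbed: white dish, 84 mm wide, 25 mm high
There are look-alikes about, which are no part of the job. What is shaped like the clamp_c but red is not meant. Leave any red look-alike of the clamp_a alone.

How it is judged:
By the outcome, as a careful person would: the job done as asked, in the order asked, and still so for the second after the job is handed in, with the robot touching nothing.
It also fails if it takes over 61 s, if anything falls off the work surface, if the arm or the gripper's body presses on something with over 40 N, if the wrist force passes 120 N, or if a joint passes its speed limit or range.

## Working session

There is one attempt and no reset: what is moved stays moved. The work goes in short steps, Python scripts to look and compute and a shell command to move; the robot and the scene stay as the last step left them, time stands still between calls to the robot, and variables do not carry over. Pictures are saved under pics/ and viewed, and the job is handed in when it is done.

```bash
ls; mkdir -p pics; python3 - <<'E'
from plant import *
import cv2
print(state())
for n in ("scene","top","wrist"):
    f=grab_frame(n); cv2.imwrite(f"pics/{n}0.png",f["frame"][:,:,::-1]); print(n,f["fx"],f["fy"],f["cx"],f["cy"],{k:v for k,v in f.items() if k not in("frame","fx","fy","cx","cy")})
E
```

```text
pics
{'time': 0.0, 'joint_pos': array([ 9.94984848e-01,  5.33635856e-02,  1.61428350e+00, -9.50350962e-06,
        1.47599474e+00, -1.19004506e-01]), 'joint_vel': array([ 0.00145552,  0.00113589, -0.00023363,  0.00201506,  0.00040641,
       -0.00034312]), 'joint_efforts': array([-3.35508130e-04, -3.93697643e+01, -3.70170343e+01, -1.83739094e-04,
        6.97254945e-03, -1.14392984e-05]), 'tool_pos': array([0.27531188, 0.5603423 , 0.20116518]), 'tool_rot': array([-0.68805996,  0.68942466, -0.16034819,  0.15986116]), 'contact_force': array([-0.05470997,  0.52818021,  0.63034132]), 'ft_torque': array([-0.01776387, -0.00517975,  0.0251872 ]), 'gripper_width': 1.0009233527588877}
scene 481.5963670395066 481.5963670395066 319.7424250366773 200.08599134704036 {'pose': array([[ 6.00118210e-01, -4.84086735e-01,  6.36803084e-01,
         1.38238378e+00],
       [ 7.99911212e-01,  3.63607335e-01, -4.77421992e-01,
        -6.70717839e-01],
       [-4.32618983e-04,  7.95895558e-01,  6.05433790e-01,
         9.37027857e-01],
       [ 0.00000000e+00,  0.00000000e+00,  0.00000000e+00,
         1.00000000e+00]])}
top 398.51133970219075 398.51133970219075 324.0116492424604 198.92114263183984 {'pose': array([[ 0.00863046,  0.98962012, -0.14344871,  0.28402024],
       [-0.9999615 ,  0.00831375, -0.00280705,  0.02358803],
       [-0.00158532,  0.14346741,  0.98965377,  1.16188541],
       [ 0.        ,  0.        ,  0.        ,  1.        ]])}
wrist 337.6115969904365 337.6115969904365 321.43323704797973 203.24554401169863 {'pose': array([[ 0.44138111, -0.84787034, -0.29376622,  0.19981911],
       [ 0.89731854,  0.41652149,  0.14604549,  0.59874221],
       [-0.00146769, -0.3280636 ,  0.9446545 ,  0.37357876],
       [ 0.        ,  0.        ,  0.        ,  1.        ]])}
```

View pics/scene0.png

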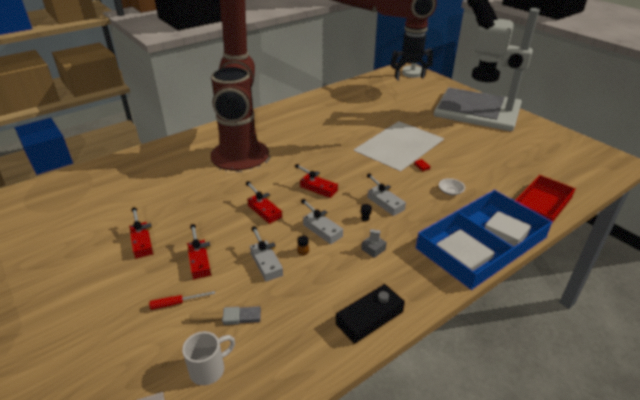

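View pics/top0.png

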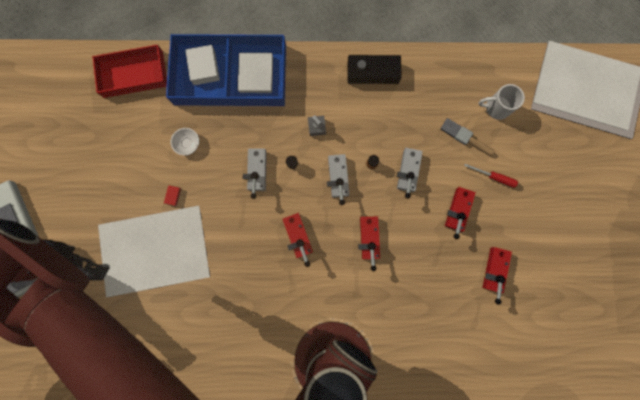

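View pics/wrist0.png

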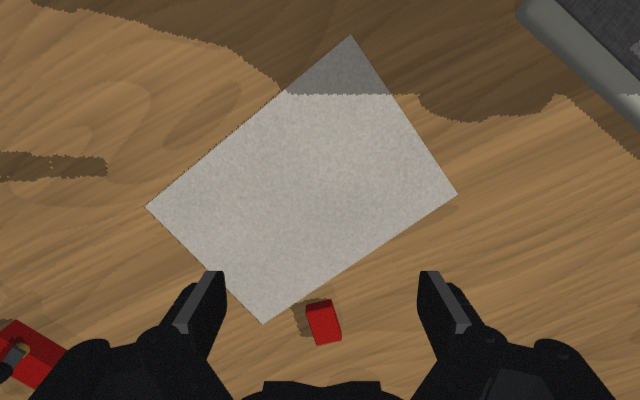

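The scene shows three grey clamps at top-view pixels (256,170), (338,178) and (410,170), plus four red look-alikes. The pin stand is at (316,125), the eyepiece and jar stand between the clamps at (291,162) and (373,161), and the dish is at (185,142). Next I'll zoom in.

```bash
cat > h.py <<'E'
import numpy as np, cv2
from plant import *
def ray(f,u,v):
    P=np.array(f["pose"]); d=P[:3,:3]@np.array([(u-f["cx"])/f["fx"],-(v-f["cy"])/f["fy"],-1.]); return P[:3,3],d
def onz(f,u,v,z):
    o,d=ray(f,u,v); return o+d*(z-o[2])/d[2]
def pix(f,p):
    P=np.array(f["pose"]); c=P[:3,:3].T@(np.array(p)-P[:3,3]); return f["cx"]-f["fx"]*c[0]/c[2], f["cy"]+f["fy"]*c[1]/c[2]
def tri(f1,p1,f2,p2):
    A=[];b=[]
    M=np.zeros((3,3));y=np.zeros(3)
    for f,p in((f1,p1),(f2,p2)):
        o,d=ray(f,*p); d=d/np.linalg.norm(d); Q=np.eye(3)-np.outer(d,d); M+=Q;y+=Q@o
    return np.linalg.solve(M,y)
def crop(f,x0,y0,x1,y1,s,name):
    im=f["frame"][y0:y1,x0:x1,::-1]; cv2.imwrite("pics/"+name,cv2.resize(im,None,fx=s,fy=s,interpolation=cv2.INTER_CUBIC))
E
python3 - <<'E'
from h import *
f=grab_frame("top"); np.save("top.npy",f,allow_pickle=True); crop(f,230,105,440,215,3.8,"topz.png")
f=grab_frame("scene"); np.save("scene.npy",f,allow_pickle=True); crop(f,230,160,430,290,4,"scenez.png")
E
```

```text
(no output)
```

View pics/topz.png

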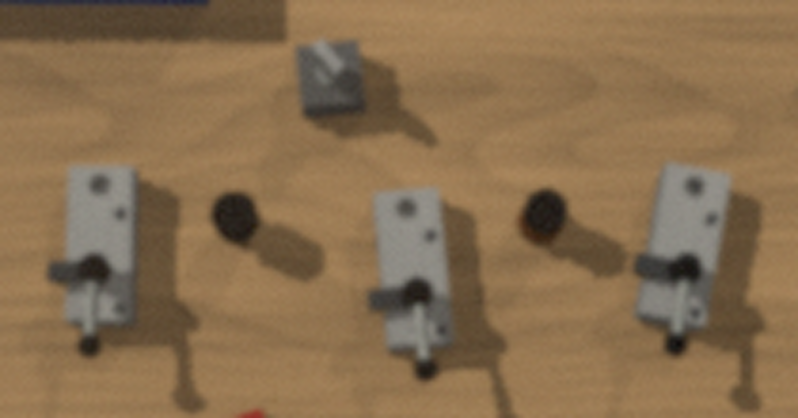

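View pics/scenez.png

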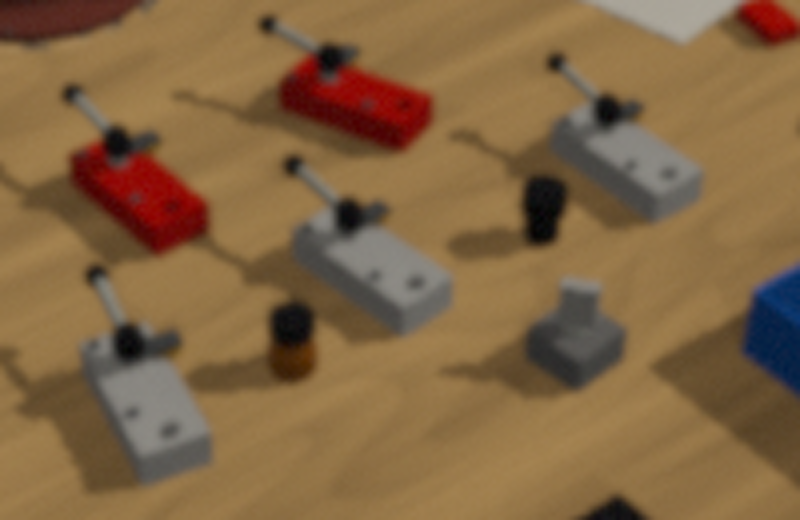

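```bash
python3 - <<'E'
from h import *
from scipy.spatial.transform import Rotation as R
T=np.load("top.npy",allow_pickle=True).item();S=np.load("scene.npy",allow_pickle=True).item()
t=lambda u,v:(u/3.8+230-.37,v/3.8+105-.37); s=lambda u,v:(u/4+230-.375,v/4+160-.375)
B={'L':((89,345),(557,62)),'M':((425,369),(293,165)),'R':((676,344),(97,273))}
H={'L':((99,184),(669,173)),'M':((406,207),(415,283)),'R':((694,185),(170,430))}
for k in 'LMR':
    b=onz(T,*t(*B[k][0]),.062);h=onz(T,*t(*H[k][0]),.03)
    print(k,'ball',b.round(4),tri(T,t(*B[k][0]),S,s(*B[k][1])).round(4),'hole',h.round(4),tri(T,t(*H[k][0]),S,s(*H[k][1])).round(4),np.linalg.norm((b-h)[:2]), 'yaw',np.degrees(np.arctan2(*(h-b)[[1,0]])))
print('pin top', onz(T,*t(328,61),.07), tri(T,t(328,61),S,s(580,287)))
q=state()["tool_rot"]; M=R.from_quat(np.r_[q[1:],q[0]]).as_matrix(); print(M.round(3))
E
```

```text
L ball [0.4517 0.225  0.062 ] [0.4515 0.2248 0.0627] hole [0.5817 0.2274 0.03  ] [0.5819 0.2275 0.029 ] 0.13008032064098107 yaw 1.0804286304094162
M ball [ 0.4359 -0.022   0.062 ] [ 0.4354 -0.0228  0.0622] hole [ 0.5655 -0.0085  0.03  ] [ 0.5657 -0.0089  0.0285] 0.13031614696514207 yaw 5.957708602666078
R ball [ 0.456  -0.2063  0.062 ] [ 0.4559 -0.2057  0.0639] hole [ 0.5847 -0.2295  0.03  ] [ 0.585  -0.2298  0.0288] 0.13072561434163354 yaw -10.199979905732846
pin top [0.66737691 0.05161435 0.07      ] [0.66951189 0.0521275  0.06475617]
[[ 0.897 -0.001  0.441]
 [-0.441 -0.001  0.897]
 [-0.    -1.    -0.001]]
```

The triangulated ball and hole heights and the 130 mm ball-to-hole distance match the data for all three clamps. First I'll close the jaw and turn the tool so its x is world x and its z is world y.

```bash
python3 -m crank '[[[-1,0,0,0,-9],[-1,0,0,0,-9],[-1,0,0,0,-8.2]]]'; python3 -m crank '[[[-1,2.5,0,-5,0],[-1,2.5,0,-5,0],[-1,2.5,0,-5,0],[-1,2.5,0,-5,0],[-1,2.5,0,-5,0],[-1,2.5,0,-5,0],[-1,2.7,0,-5,0]]]'
```

```text
time: 0.62
tool_pos: [0.2756, 0.5608, 0.2022]
tool_rot: [-0.707, 0.707, 0.002, -0.002]
contact_force: [0.4, 0.0, -0.6]
gripper_width: 0.376
time: 1.5
tool_pos: [0.4533, 0.2094, 0.2025]
tool_rot: [0.707, -0.707, -0.0, 0.0]
contact_force: [0.2, -0.2, 0.1]
gripper_width: -0.003
```

```bash
python3 -m crank '[[[-1,-0.1,0,-2.3,0],[-1,0,5,0,0],[-1,0,5,0,0],[-1,0,4,0,0],[-1,0,1,0,0],[-1,0,0,0,0]]]'
python3 - <<'E'
from h import *
f=grab_frame("scene");crop(f,320,100,440,220,5,"s1.png")
f=grab_frame("wrist");cv2.imwrite("pics/w1.png",f["frame"][:,:,::-1])
E
```

```text
time: 2.25
tool_pos: [0.452, 0.188, 0.0527]
tool_rot: [-0.707, 0.707, 0.0, -0.0]
contact_force: [0.3, 0.3, -0.3]
gripper_width: 0.002
```

View pics/w1.png

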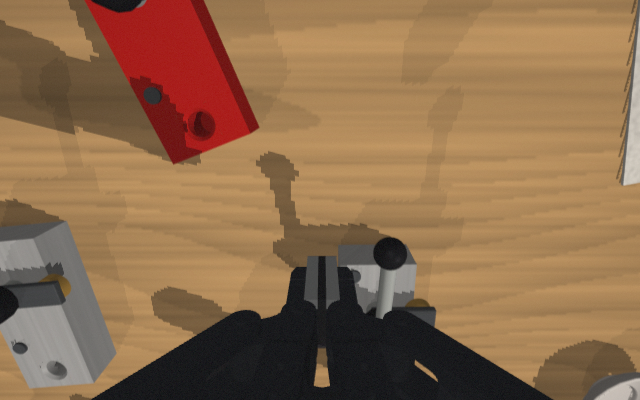

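View pics/s1.png

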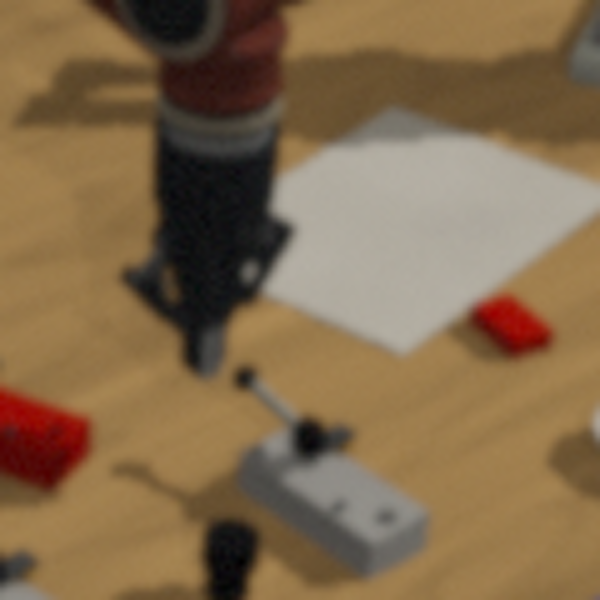

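The closed fingers stand beside the left ball. In the wrist view the fingers' right edge is at about px 355 and the ball's left edge at 373, a gap of about 10 mm. I'll approach in small steps.

```bash
python3 -m crank '[[[-1,0,0,0.4,0],[-1,0,0,0.3,0],[-1,0,0,0,0]]]';  python3 -m crank '[[[-1,0,0,0.1,0],[-1,0,0,0.1,0],[-1,0,0,0,0]]]'; python3 -m crank '[[[-1,0,0,0.1,0],[-1,0,0,0,0]]]'; python3 -m crank '[[[-1,0,0,0.1,0],[-1,0,0,0,0]]]'
```

```text
time: 2.72
tool_pos: [0.4522, 0.1954, 0.053]
tool_rot: [0.707, -0.707, -0.001, 0.0]
contact_force: [1.0, -0.1, -0.1]
gripper_width: 0.002
time: 3.1
tool_pos: [0.4518, 0.197, 0.0523]
tool_rot: [-0.707, 0.707, 0.0, -0.0]
contact_force: [-0.7, 0.7, -0.6]
gripper_width: -0.001
time: 3.35
tool_pos: [0.4518, 0.198, 0.0524]
tool_rot: [-0.707, 0.707, 0.0, -0.0]
contact_force: [1.0, -0.1, 0.4]
gripper_width: -0.005
time: 3.6
tool_pos: [0.4518, 0.199, 0.0524]
tool_rot: [0.707, -0.707, -0.0, 0.0]
contact_force: [0.2, -0.1, 0.7]
gripper_width: -0.001
```

```bash
for i in 1 ; do python3 -m crank '[[[-1,0,0,0.1,0],[-1,0,0,0,0]]]' | grep -E "pos|force"; python3 -m crank '[[[-1,0,0,0.1,0],[-1,0,0,0,0]]]'| grep -E "pos|force"; python3 -m crank '[[[-1,0,0,0.1,0],[-1,0,0,0,0]]]'| grep -E "pos|force";  python3 -m crank '[[[-1,0,0,0.1,0],[-1,0,0,0,0]]]'| grep -E "pos|force"; done
```

```text
tool_pos: [0.4518, 0.2, 0.0524]
contact_force: [-0.7, 1.0, -0.9]
tool_pos: [0.4518, 0.201, 0.0524]
contact_force: [-0.4, -0.8, 0.3]
tool_pos: [0.4518, 0.202, 0.0524]
contact_force: [0.4, -0.1, 1.0]
tool_pos: [0.4518, 0.203, 0.0524]
contact_force: [1.1, 0.1, -0.3]
```

```bash
python3 -m crank '[[[-1,0,0,0.1,0],[-1,0,0,0,0]]]' | grep -E "pos|force"; python3 -m crank '[[[-1,0,0,0.1,0],[-1,0,0,0,0]]]'| grep -E "pos|force"; python3 -m crank '[[[-1,0,0,0.1,0],[-1,0,0,0,0]]]'| grep -E "pos|force"
```

```text
tool_pos: [0.4518, 0.204, 0.0524]
contact_force: [-0.9, -0.0, 0.1]
tool_pos: [0.4518, 0.2051, 0.0524]
contact_force: [0.5, 0.3, 0.0]
tool_pos: [0.4518, 0.2061, 0.0524]
contact_force: [-0.4, -0.4, -1.0]
```

```bash
python3 - <<'E'
from h import *
f=grab_frame("wrist");crop(f,220,180,480,340,3,"w2.png")
E
```

```text
(no output)
```

View pics/w2.png

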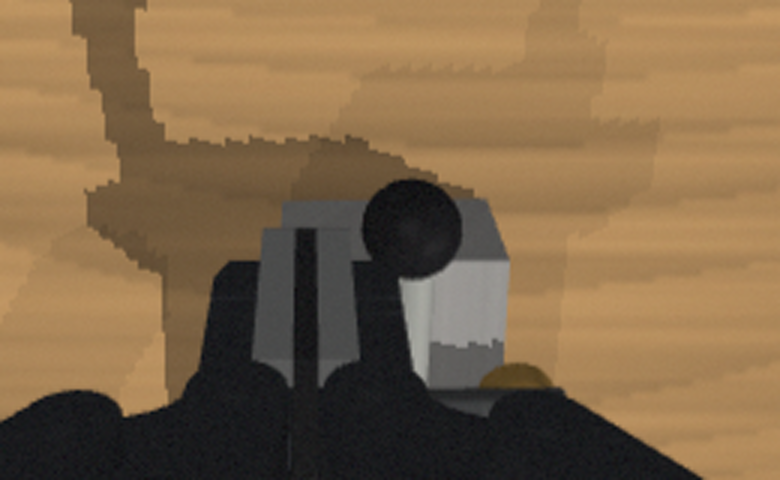

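```bash
python3 - <<'E'
from h import *
f=grab_frame("wrist"); s=state(); print(s["tool_pos"],s["contact_force"])
c=lambda p:tuple(np.round((np.array(pix(f,p))-[220,180])*3))
x,y,z=s["tool_pos"]
print('tcp',c((x,y,z)),'tcp x-11',c((x-.011,y,z)))
for dz in(0,.01,.02): print(dz,[c((x-.011,y+d,z+dz)) for d in(.009,.0145)])
print('ball pred',c((.4517,.225,.062)),c((.4517,.216,.062)))
u,v=413/3+220-.33,228/3+180-.33
print('ball',onz(f,u,v,.062))
E
```

```text
[0.45184205 0.20601128 0.05242402] [-0.22703197  0.76462941 -0.50517235]
tcp (np.float64(300.0), np.float64(193.0)) tcp x-11 (np.float64(300.0), np.float64(139.0))
0 [(np.float64(349.0), np.float64(139.0)), (np.float64(379.0), np.float64(139.0))]
0.01 [(np.float64(351.0), np.float64(161.0)), (np.float64(383.0), np.float64(161.0))]
0.02 [(np.float64(354.0), np.float64(186.0)), (np.float64(387.0), np.float64(186.0))]
ball pred (np.float64(406.0), np.float64(216.0)) (np.float64(356.0), np.float64(216.0))
ball [0.45395729 0.22612048 0.062     ]
```

```bash
python3 - <<'E'
from h import *
f=grab_frame("scene");s=state();x,y,z=s["tool_pos"]
x0,y0,k=340,140,10
im=cv2.resize(f["frame"][y0:y0+60,x0:x0+75,::-1],None,fx=k,fy=k,interpolation=cv2.INTER_CUBIC)
def m(p,col):
    u,v=pix(f,p); cv2.circle(im,(int((u-x0+.5)*k),int((v-y0+.5)*k)),4,col,-1)
m((x,y,z),(0,0,255)); m((x,y,z+.019),(0,255,0)); m((.4517,.225,.062),(255,0,0)); m((x+.011,y+.0145,z),(0,255,255));m((x+.011,y-.0145,z),(0,255,255))
cv2.imwrite("pics/s2.png",im)
E
```

```text
(no output)
```

View pics/s2.png

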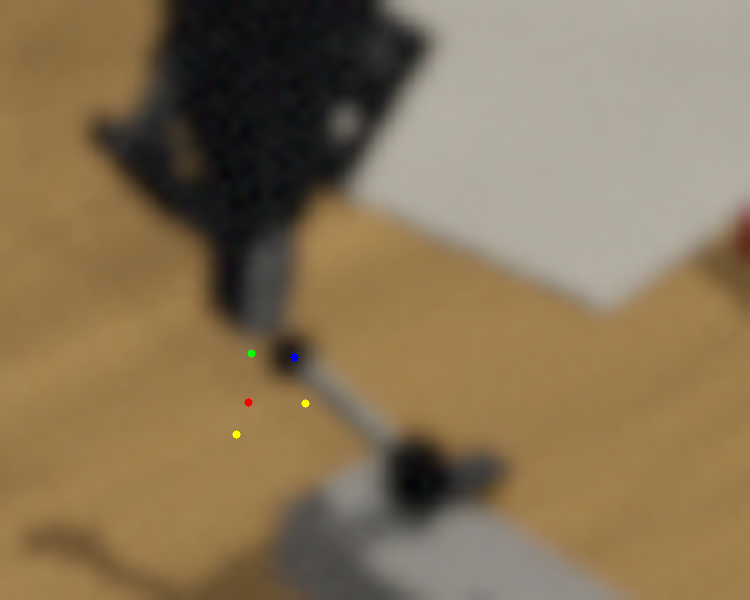

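```bash
python3 - <<'E'
from h import *
s=state();x,y,z=s["tool_pos"]
def ov(n,x0,y0,w,h,k,out):
    f=grab_frame(n)
    im=cv2.resize(f["frame"][y0:y0+h,x0:x0+w,::-1],None,fx=k,fy=k,interpolation=cv2.INTER_CUBIC)
    for dz,col in((.02,(0,0,255)),(.025,(0,255,0)),(.03,(255,255,0)),(.035,(255,0,255))):
        p=[pix(f,(x+a*.011,y+b*.008,z+dz)) for a,b in((1,1),(1,-1),(-1,-1),(-1,1))]
        p=((np.array(p)-[x0,y0]+.5)*k).astype(int); cv2.polylines(im,[p],True,col,1)
    cv2.imwrite("pics/"+out,im)
ov("scene",340,140,60,45,12,"s3.png"); ov("wrist",260,210,120,90,6,"w3.png")
E
```

```text
(no output)
```

View pics/s3.png

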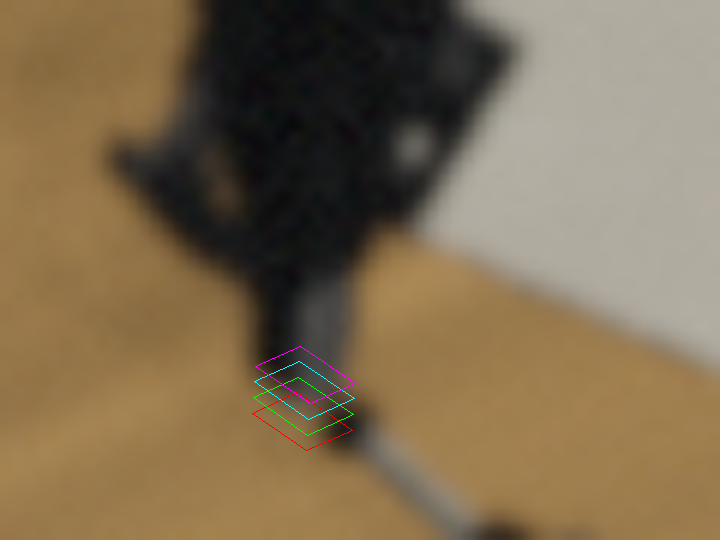

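View pics/w3.png

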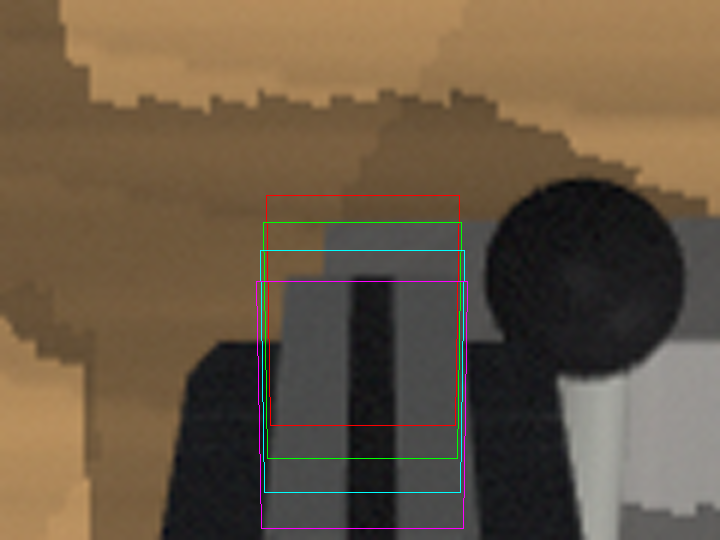

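Both views put the visible fingertips about 33 mm above the reported TCP, at z ≈ 0.085. That would be above the ball, whose top is at 0.071. Continuing in 1 mm steps will test this: at this height, real fingers at the reported TCP must touch by y ≈ 0.209.

```bash
python3 -m crank '[[[-1,0,0,0.1,0],[-1,0,0,0,0]]]' | grep -E "pos|force"; python3 -m crank '[[[-1,0,0,0.1,0],[-1,0,0,0,0]]]'| grep -E "pos|force"; python3 -m crank '[[[-1,0,0,0.1,0],[-1,0,0,0,0]]]'| grep -E "pos|force";  python3 -m crank '[[[-1,0,0,0.1,0],[-1,0,0,0,0]]]'| grep -E "pos|force"
```

```text
tool_pos: [0.4518, 0.207, 0.0524]
contact_force: [-0.3, -0.1, -0.2]
tool_pos: [0.4518, 0.2081, 0.0524]
contact_force: [0.3, -0.5, -0.6]
tool_pos: [0.4518, 0.209, 0.0524]
contact_force: [0.0, 0.2, -1.2]
tool_pos: [0.4518, 0.21, 0.0524]
contact_force: [-0.5, -0.3, -0.4]
```

```bash
python3 -m crank '[[[-1,0,0,-1.0,0],[-1,0,0,-1.0,0],[-1,0,1.0,0,0],[-1,0,1.0,0,0],[-1,0,0.8,0,0],[-1,0,0,0,0]]]'
cat > ov.py <<'E'
from h import *
import sys
def run(tag,off,cx=None):
    s=state();x,y,z=s["tool_pos"]
    for n,w,h,k in(("scene",70,50,10),("wrist",160,110,4.5)):
        f=grab_frame(n); u,v=pix(f,(x,y,z+off)); x0=max(0,int(u-w/2));y0=max(0,int(v-h/2))
        im=cv2.resize(f["frame"][y0:y0+h,x0:x0+w,::-1],None,fx=k,fy=k,interpolation=cv2.INTER_CUBIC)
        p=[pix(f,(x+a*.011,y+b*.008,z+off)) for a,b in((1,1),(1,-1),(-1,-1),(-1,1))]
        p=((np.array(p)-[x0,y0]+.5)*k).astype(int); cv2.polylines(im,[p],True,(0,255,0),1)
        cv2.imwrite(f"pics/{tag}_{n}.png",im)
E
python3 -c "
from ov import *; run('a',.033)"
```

```text
time: 7.35
tool_pos: [0.4509, 0.1899, 0.0231]
tool_rot: [-0.707, 0.707, -0.001, -0.001]
contact_force: [-0.1, -0.1, -0.6]
gripper_width: 0.002
```

View pics/a_scene.png

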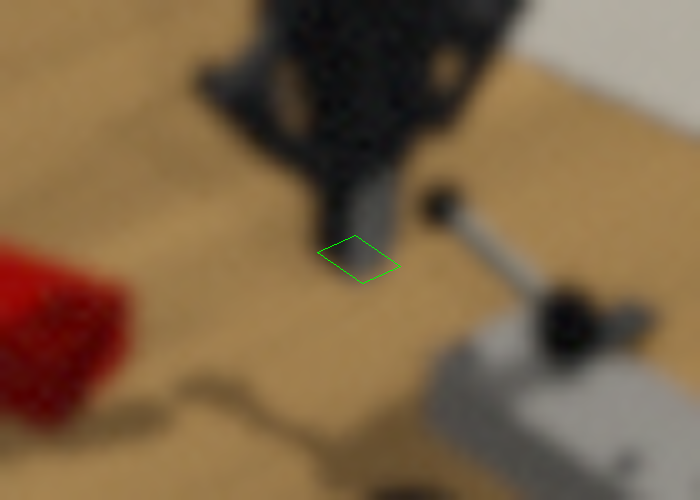

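View pics/a_wrist.png

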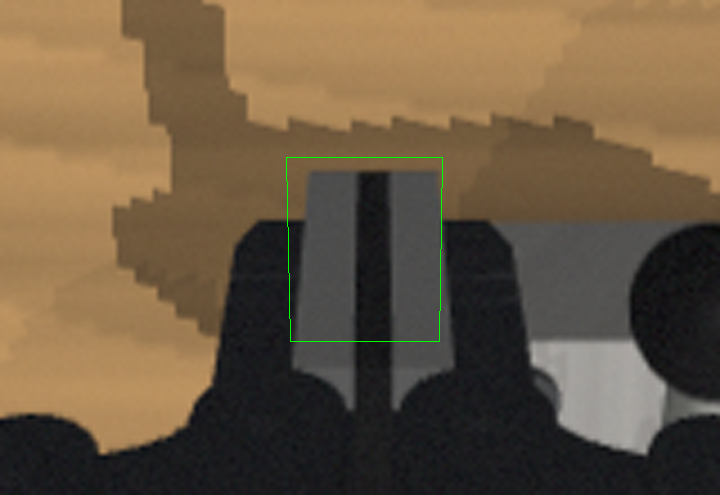

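The tip sits about 35 mm above the reported TCP in both views again, so this offset is real. I'll go 10 mm lower, putting the true tip at about 0.047, and approach again.

```bash
python3 -m crank '[[[-1,0,0.5,0,0],[-1,0,0.5,0,0],[-1,0,0,0.4,0],[-1,0,0,0.4,0],[-1,0,0,0,0]]]'; python3 -m crank '[[[-1,0,0,0.1,0],[-1,0,0,0,0]]]' | grep -E "pos|force"; python3 -m crank '[[[-1,0,0,0.1,0],[-1,0,0,0,0]]]'| grep -E "pos|force"; python3 -m crank '[[[-1,0,0,0.1,0],[-1,0,0,0,0]]]'| grep -E "pos|force";  python3 -m crank '[[[-1,0,0,0.1,0],[-1,0,0,0,0]]]'| grep -E "pos|force"
```

```text
time: 8.07
tool_pos: [0.452, 0.1984, 0.0146]
tool_rot: [0.707, -0.707, -0.001, 0.0]
contact_force: [-0.1, -0.1, 0.4]
gripper_width: 0.002
tool_pos: [0.4519, 0.199, 0.0145]
contact_force: [0.2, -0.9, -0.6]
tool_pos: [0.4519, 0.2, 0.0144]
contact_force: [-0.2, 0.7, 0.5]
tool_pos: [0.4519, 0.201, 0.0144]
contact_force: [-0.3, 0.1, 0.5]
tool_pos: [0.4518, 0.2021, 0.0144]
contact_force: [0.6, -0.5, 0.4]
```

```bash
python3 -m crank '[[[-1,0,0,0.1,0],[-1,0,0,0,0]]]' | grep -E "pos|force"; python3 -m crank '[[[-1,0,0,0.1,0],[-1,0,0,0,0]]]'| grep -E "pos|force"; python3 -m crank '[[[-1,0,0,0.1,0],[-1,0,0,0,0]]]'| grep -E "pos|force";  python3 -m crank '[[[-1,0,0,0.1,0],[-1,0,0,0,0]]]'| grep -E "pos|force"
```

```text
tool_pos: [0.4518, 0.2028, 0.0144]
contact_force: [0.2, -1.1, 0.3]
tool_pos: [0.4517, 0.2038, 0.0143]
contact_force: [-0.6, -2.1, 0.9]
tool_pos: [0.4516, 0.2049, 0.0143]
contact_force: [-1.6, -2.3, 0.5]
tool_pos: [0.4517, 0.206, 0.0143]
contact_force: [-0.8, -1.8, -0.6]
```

```bash
python3 -m crank '[[[-1,0,0,0.1,0],[-1,0,0,0,0]]]' | grep -E "pos|force"; python3 -m crank '[[[-1,0,0,0.1,0],[-1,0,0,0,0]]]'| grep -E "pos|force"; python3 -m crank '[[[-1,0,0,0.1,0],[-1,0,0,0,0]]]'| grep -E "pos|force"
```

```text
tool_pos: [0.4517, 0.207, 0.0143]
contact_force: [-1.2, -2.4, -0.1]
tool_pos: [0.4517, 0.208, 0.0143]
contact_force: [-2.1, -1.8, 0.4]
tool_pos: [0.4518, 0.2091, 0.0144]
contact_force: [-1.4, -1.7, -0.1]
```

The force levels off at about 2 N while the tool keeps moving, so the left clamp is the slack one. I'll turn it on.

```bash
python3 -m crank '[[[-1,0,0,0.2,0],[-1,0,0,0.2,0],[-1,0,0,0.2,0],[-1,0,0,0.2,0],[-1,0,0,0,0]]]'; python3 -m crank '[[[-1,0,0,0.2,0],[-1,0,0,0.2,0],[-1,0,0,0.2,0],[-1,0,0,0.2,0],[-1,0,0,0.2,0],[-1,0,0,0,0]]]';python3 -c "
from ov import *; run('b',.033)"
```

```text
time: 11.45
tool_pos: [0.4519, 0.2172, 0.0144]
tool_rot: [0.707, -0.707, -0.0, 0.0]
contact_force: [-0.9, -1.2, 0.1]
gripper_width: 0.0
time: 12.2
tool_pos: [0.4522, 0.2272, 0.0147]
tool_rot: [0.707, -0.707, -0.0, -0.0]
contact_force: [2.1, -1.9, 0.1]
gripper_width: -0.001
```

View pics/b_wrist.png

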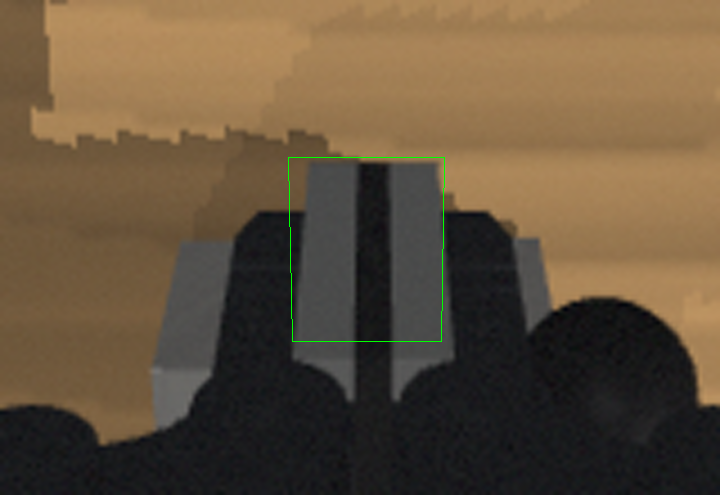

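```bash
python3 -m crank '[[[-1,0,0,-1,0],[-1,0,0,-1.5,0],[-1,0,-4,0,0],[-1,0,-5,0,0],[-1,0,-5,0,0],[-1,0,-3,0,0],[-1,0,0,0,0]]]';python3 - <<'E'
from h import *
f=grab_frame("top"); np.save("top1.npy",f,allow_pickle=True); crop(f,225,105,345,215,6,"topz1.png")
f=grab_frame("scene"); np.save("scene1.npy",f,allow_pickle=True); crop(f,340,160,420,240,7,"scenez1.png")
f=grab_frame("wrist"); cv2.imwrite("pics/w4.png",f["frame"][:,:,::-1])
E
```

```text
time: 13.18
tool_pos: [0.4535, 0.2019, 0.1876]
tool_rot: [0.708, -0.706, -0.002, -0.002]
contact_force: [-0.2, -0.7, -0.5]
gripper_width: 0.001
```

View pics/topz1.png

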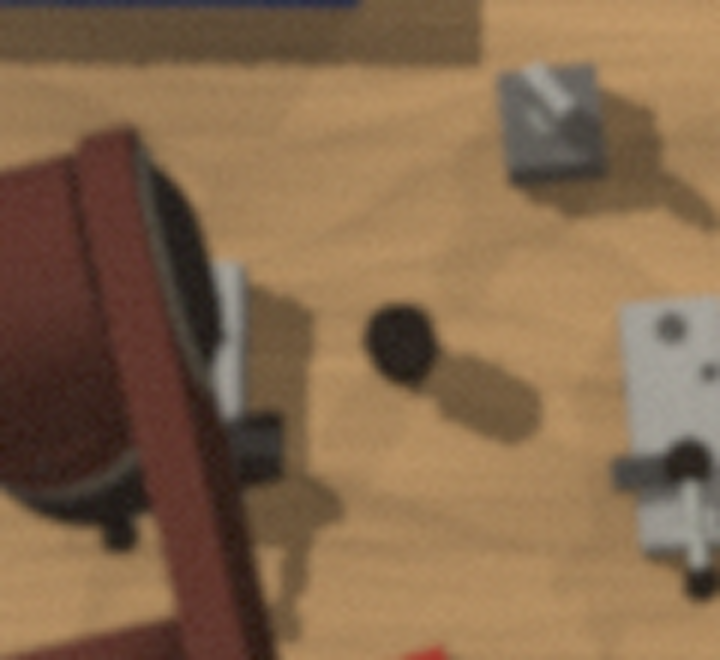

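View pics/scenez1.png

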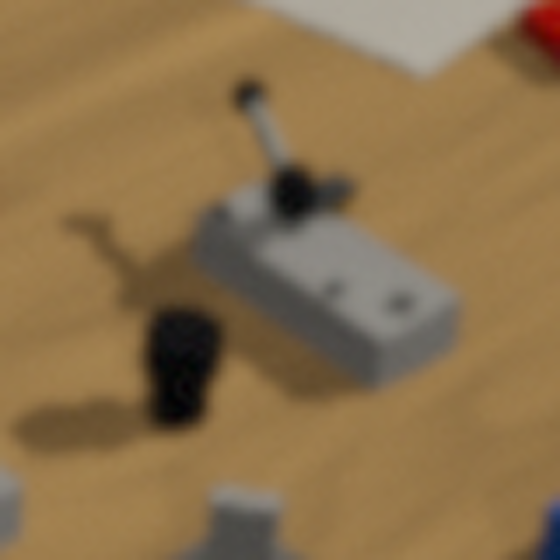

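View pics/w4.png

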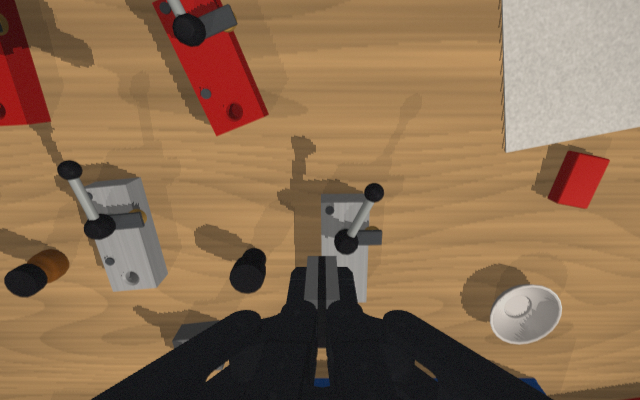

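```bash
python3 -m crank '[[[-0.2,4.5,0,-3.7,0],[-0.2,4.5,0,-3.7,0],[-0.2,4.5,0,-3.7,0],[-0.2,4.5,0,-3.7,0],[-0.2,0,0,0,-10],[-0.2,0,0,0,-10],[-0.2,0,0,0,0]]]';python3 - <<'E'
from h import *
S=np.load("scene1.npy",allow_pickle=True).item()
b=onz(S,248/7+340-.43,96/7+160-.43,.062);p=np.array([.5117,.2261]);d=b[:2]-p
print('ball',b,np.linalg.norm(d),'turn deg',np.degrees(np.arctan2(d[1],-d[0]))+1.1)
print(state()["joint_pos"])
f=grab_frame("wrist"); np.save("w5.npy",f,allow_pickle=True); cv2.imwrite("pics/w5.png",f["frame"][:,:,::-1])
f=grab_frame("top"); crop(f,225,105,345,215,6,"topz2.png")
E
```

```text
time: 14.2
tool_pos: [0.6307, 0.0538, 0.1815]
tool_rot: [0.697, -0.696, -0.121, 0.124]
contact_force: [-1.3, 0.4, -0.9]
gripper_width: 0.396
ball [0.45481253 0.2483508  0.062     ] 0.06108422471225089 turn deg 22.462308185811267
[-3.23994464e-02  8.75528751e-02  1.61133744e+00  8.39906885e-05
  1.44713800e+00 -1.95037806e+00]
```

View pics/w5.png

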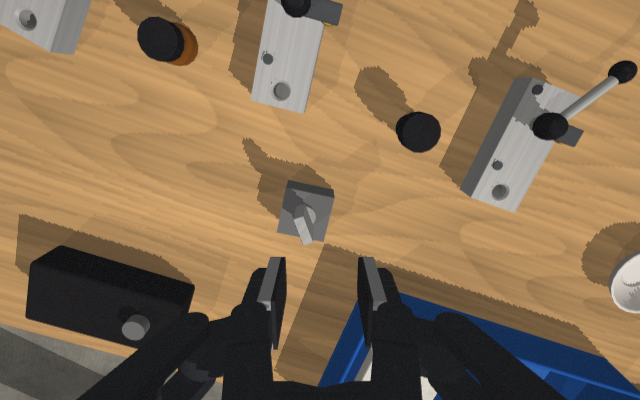

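View pics/topz2.png

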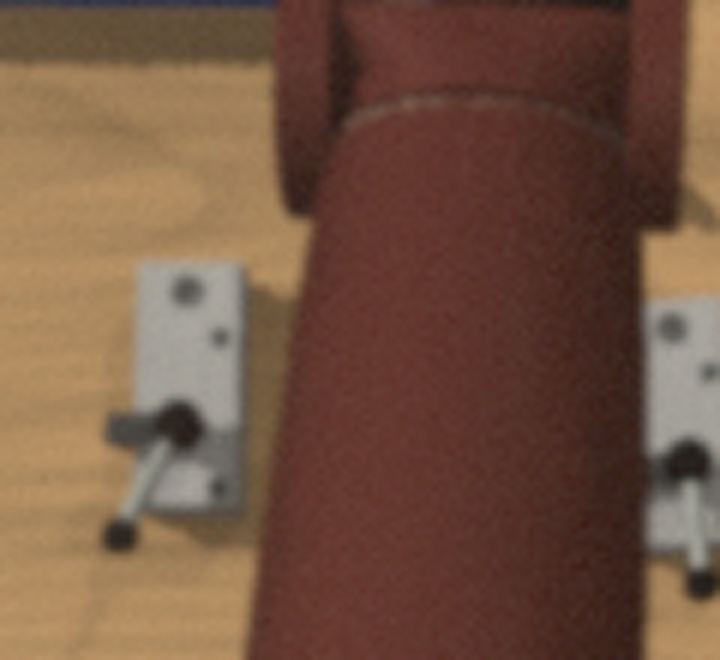

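The lever is turned about 22°. The wrist view shows the pin's paddle at about (303,228).

```bash
python3 - <<'E'
from h import *
f=np.load("w5.npy",allow_pickle=True).item(); crop(f,260,165,350,255,8,"w5z.png")
E
```

```text
(no output)
```

View pics/w5z.png

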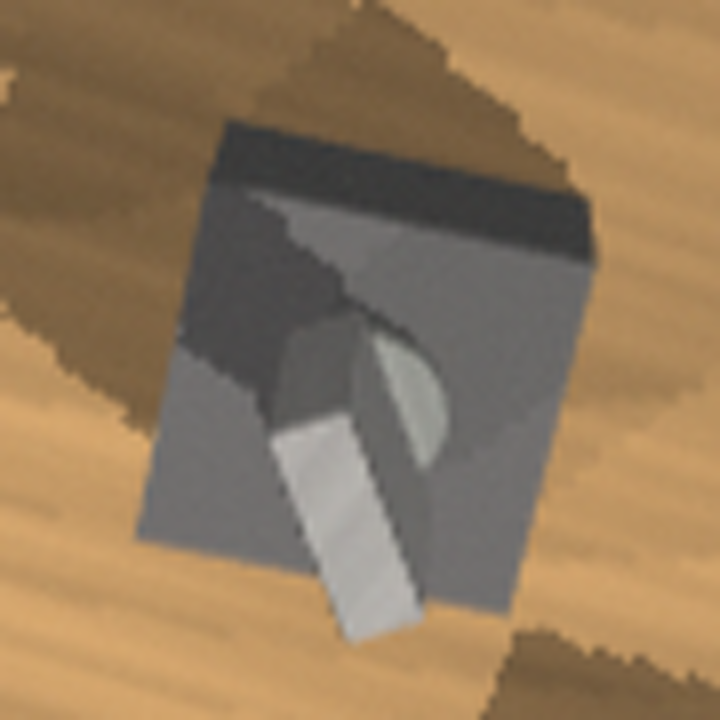

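```bash
python3 - <<'E'
from h import *
f=np.load("w5.npy",allow_pickle=True).item()
g=lambda u,v,z:onz(f,u/8+260-.44,v/8+165-.44,z)
c=[g(*p,.07) for p in((273,438),(348,412),(422,618),(352,643))]
C=np.mean(c,0); print('paddle',C,[np.linalg.norm(c[i]-c[i-1]).round(4) for i in range(4)])
for i,j in((0,3),(1,2)): d=c[j]-c[i]; print(np.degrees(np.arctan2(d[1],d[0])))
s=[g(*p,.03) for p in((210,185),(595,262),(510,613),(137,540))]; print('stand',np.mean(s,0),[np.linalg.norm(s[i]-s[i-1]).round(4) for i in range(4)])
print(state()["tool_pos"])
q=state()["tool_rot"]
from scipy.spatial.transform import Rotation as R
M=R.from_quat(np.r_[q[1:],q[0]]).as_matrix(); print(np.degrees(np.arctan2(M[1,0],M[0,0])))
E
```

```text
paddle [0.67431851 0.05265058 0.07      ] [np.float64(0.027), np.float64(0.0091), np.float64(0.0268), np.float64(0.0088)]
38.22488021154097
37.49082076583449
stand [0.67439514 0.05246803 0.03      ] [np.float64(0.0496), np.float64(0.0493), np.float64(0.0498), np.float64(0.0499)]
[0.63100675 0.0540914  0.18266676]
19.878496483090057
```

```bash
python3 -m crank '[[[-0.2,0,0,0,-9],[-0.2,0,0,0,-9],[-0.2,3.2,0,-2.7,0],[-0.2,0,5,0,0],[-0.2,0,4,0,0],[-0.2,0,3.5,0,0],[-0.2,0,0,0,0]]]';python3 - <<'E'
from h import *
f=grab_frame("wrist"); np.save("w6.npy",f,allow_pickle=True); crop(f,220,180,420,330,4,"w6.png")
f=grab_frame("scene"); crop(f,335,185,415,265,7,"s6.png")
E
```

```text
time: 15.18
tool_pos: [0.6702, 0.0528, 0.0548]
tool_rot: [0.67, -0.668, -0.227, 0.233]
contact_force: [-0.4, -0.4, 0.3]
gripper_width: 0.402
```

View pics/w6.png

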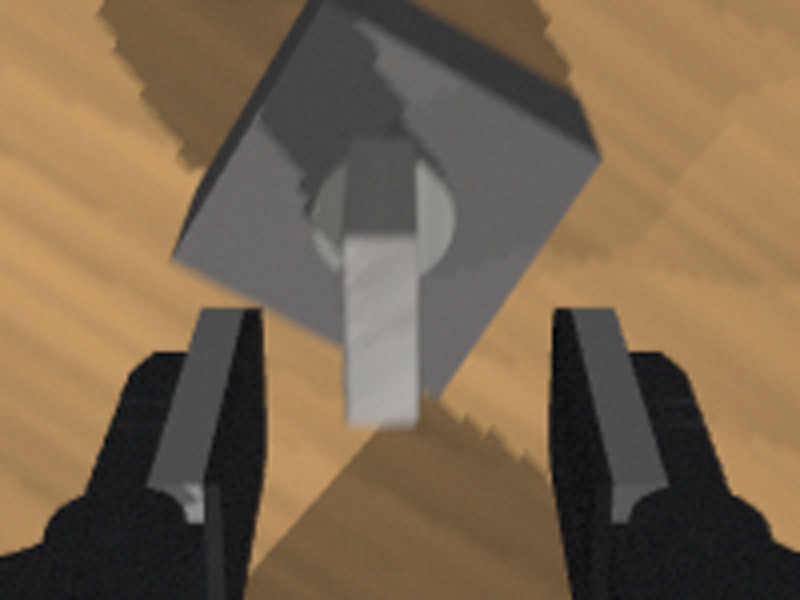

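View pics/s6.png

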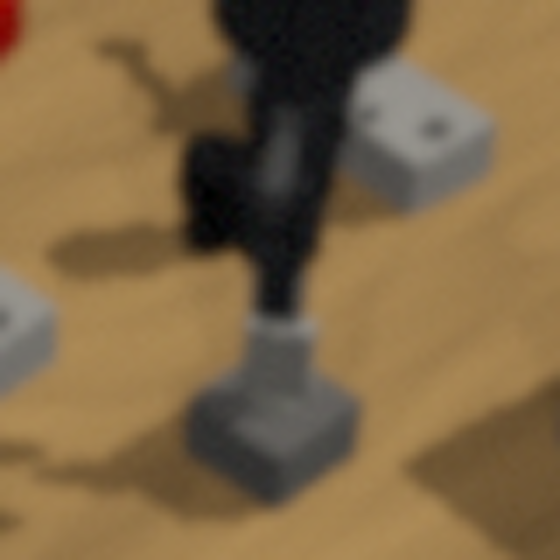

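```bash
python3 - <<'E'
from h import *
from scipy.spatial.transform import Rotation as R
f=np.load("w6.npy",allow_pickle=True).item()
s=state(); q=s["tool_rot"];M=R.from_quat(np.r_[q[1:],q[0]]).as_matrix();t=s["tool_pos"]
g=lambda u,v,z:onz(f,u/4+220-.38,v/4+180-.38,z)
c=[g(*p,.07) for p in((346,238),(418,236),(420,424),(348,428))]
C=np.mean(c,0);print(C,[np.linalg.norm(c[i]-c[i-1]).round(4) for i in range(4)],'in tool cm',(M.T@(C-t)*100).round(2), t)
for dz in (.03,.035,.04,.045,.05):
  print(dz,[(np.round((np.array(pix(f,t+M@np.array([a,-dz,b])))-[220,180])*4)).tolist() for a,b in((-.011,-.017),(-.011,.017),(.011,-.017))])
E
```

```text
[0.67506764 0.05295731 0.07      ] [np.float64(0.028), np.float64(0.0092), np.float64(0.0277), np.float64(0.0097)] in tool cm [ 0.11 -0.99 -0.04] [0.67397358 0.05265195 0.06009338]
0.03 [[234.0, 325.0], [531.0, 324.0], [241.0, 489.0]]
0.035 [[228.0, 347.0], [536.0, 346.0], [237.0, 515.0]]
0.04 [[223.0, 370.0], [540.0, 369.0], [232.0, 543.0]]
0.045 [[217.0, 395.0], [545.0, 394.0], [226.0, 572.0]]
0.05 [[211.0, 422.0], [550.0, 421.0], [221.0, 603.0]]
```

The arm was still settling when that picture was taken, so I'll measure again.

```bash
python3 - <<'E'
from h import *
print(state()["tool_pos"])
f=grab_frame("wrist"); np.save("w7.npy",f,allow_pickle=True); crop(f,220,180,420,330,4,"w7.png"); print(state()["tool_pos"])
E
```

```text
[0.67397358 0.05265195 0.06009338]
[0.67496909 0.05260474 0.06148777]
```

View pics/w7.png

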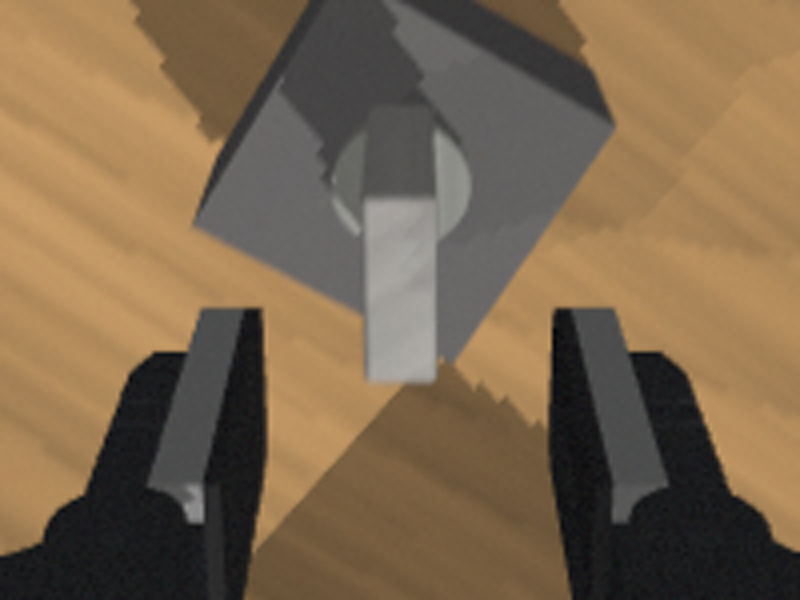

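```bash
cat > rel.py <<'E'
from h import *
from scipy.spatial.transform import Rotation as R
def rel(f,pts,x0,y0,k,z):
    s=state(); q=s["tool_rot"];M=R.from_quat(np.r_[q[1:],q[0]]).as_matrix();t=s["tool_pos"]
    c=[onz(f,u/k+x0-.4,v/k+y0-.4,z) for u,v in pts]
    C=np.mean(c,0);print(C.round(4),[np.linalg.norm(c[i]-c[i-1]).round(4) for i in range(len(c))],'in tool cm',(M.T@(C-t)*100).round(2),t.round(4))
    print('yaw tool',np.degrees(np.arctan2(M[1,0],M[0,0])))
    return M,t
E
python3 - <<'E'
from rel import *
f=np.load("w7.npy",allow_pickle=True).item()
M,t=rel(f,((362,200),(436,198),(436,382),(366,382)),220,180,4,.07)
for dz in (.03,.035,.04,.045,.05):
  print(dz,[(np.round((np.array(pix(f,t+M@np.array([a,-dz,b])))-[220,180])*4)).tolist() for a,b in((-.011,-.017),(-.011,.017),(.011,-.017))])
E
```

```text
[0.6749 0.0526 0.07  ] [np.float64(0.0272), np.float64(0.0097), np.float64(0.0275), np.float64(0.0096)] in tool cm [-0.01 -0.85  0.  ] [0.675  0.0526 0.0615]
yaw tool 37.997062089517
0.03 [[251.0, 293.0], [543.0, 293.0], [258.0, 455.0]]
0.035 [[247.0, 314.0], [548.0, 313.0], [254.0, 480.0]]
0.04 [[242.0, 336.0], [552.0, 335.0], [249.0, 506.0]]
0.045 [[236.0, 359.0], [557.0, 359.0], [245.0, 533.0]]
0.05 [[231.0, 384.0], [562.0, 384.0], [239.0, 563.0]]
```

```bash
python3 -m crank '[[[-0.2,-0.15,2,-0.1,0],[-0.2,0,1.5,0,0],[-0.2,0,0,0,0],[-0.2,0,0,0,0],[-0.2,0,0,0,0]]]';python3 - <<'E'
from h import *
f=grab_frame("wrist"); np.save("w8.npy",f,allow_pickle=True); crop(f,220,180,420,330,4,"w8.png")
f=grab_frame("scene"); crop(f,335,185,415,265,7,"s8.png")
E
```

```text
time: 15.95
tool_pos: [0.6738, 0.0508, 0.0251]
tool_rot: [-0.668, 0.669, 0.231, -0.23]
contact_force: [-0.8, 0.5, 0.2]
gripper_width: 0.403
```

View pics/w8.png

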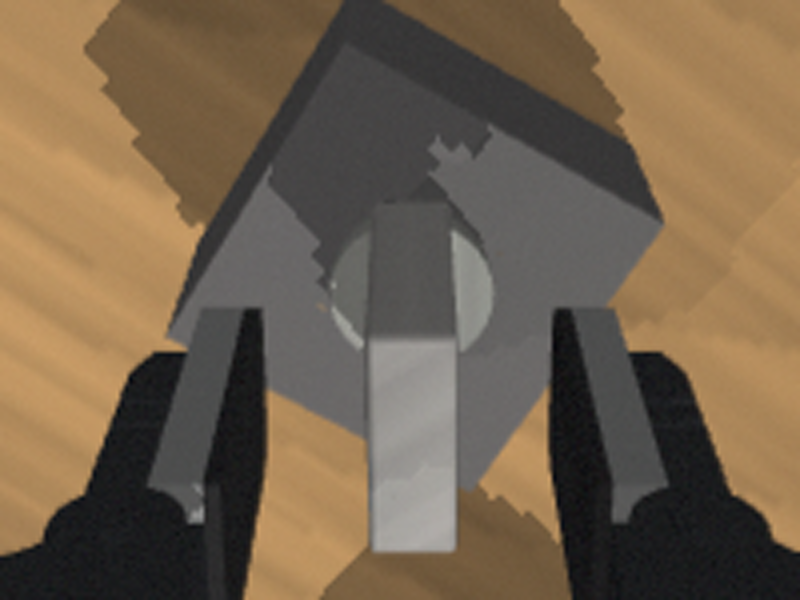

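View pics/s8.png

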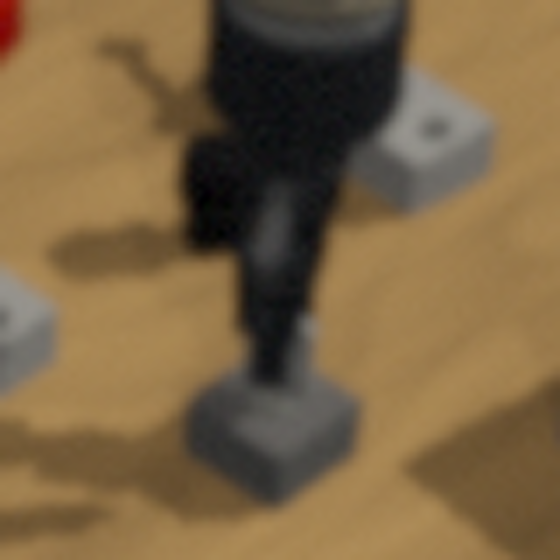

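Centred on the paddle to within about 1 mm. I'll descend and close.

```bash
python3 -m crank '[[[-0.2,0,0.8,0.05,0],[-0.2,0,0.6,0,0],[-0.2,0,0,0,0],[-0.2,0,0,0,0]]]'; python3 -m crank '[[[-0.6,0,0,0,0],[-1,0,0,0,0],[-1,0,0,0,0],[-1,0,0,0,0],[-1,0,0,0,0]]]';python3 - <<'E'
from h import *
f=grab_frame("wrist"); np.save("w9.npy",f,allow_pickle=True); crop(f,220,180,420,330,4,"w9.png")
f=grab_frame("scene"); crop(f,335,185,415,265,7,"s9.png")
E
```

```text
time: 16.55
tool_pos: [0.6728, 0.0512, 0.0102]
tool_rot: [0.669, -0.669, -0.23, 0.23]
contact_force: [0.5, 0.6, 0.9]
gripper_width: 0.398
time: 17.18
tool_pos: [0.6732, 0.0512, 0.0108]
tool_rot: [-0.668, 0.669, 0.231, -0.23]
contact_force: [-0.7, -0.0, 2.4]
gripper_width: 0.107
```

View pics/w9.png

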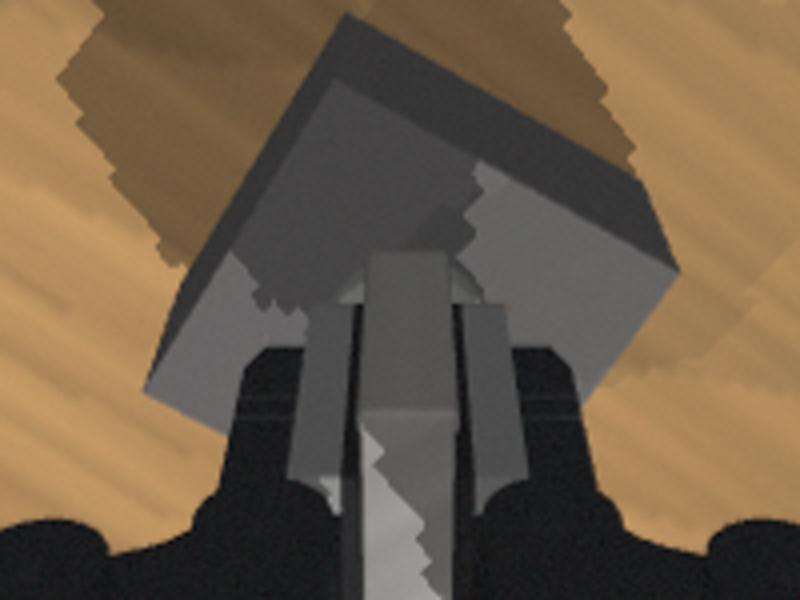

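View pics/s9.png

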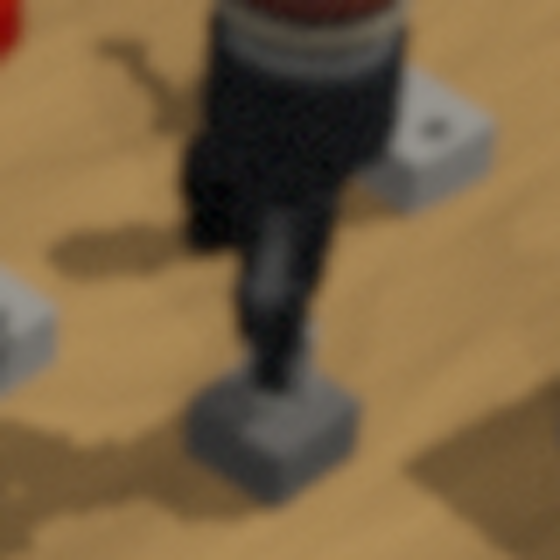

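Gripped: the width of 0.107 matches the 10 mm paddle. Next I'll lift and carry the pin above the left hole.

```bash
python3 -c "
from h import *;print(state()['tool_pos'],state()['tool_rot'])"; python3 -m crank '[[[-1,0,-1,0,0],[-1,0,-2.5,0,0],[-1,0,-4,0,0],[-1,0,-3.5,0,0],[-1,0,0,0,0]]]';  python3 -m crank '[[[-1,0.5,0,3,0],[-1,0.8,0,4.3,0],[-1,0.8,0,4.3,0],[-1,0.8,0,4.3,0],[-1,0.7,0,3.5,0],[-1,0,0,0,0],[-1,0,0,0,0],[-1,0,0,0,0]]]';python3 - <<'E'
from h import *
f=grab_frame("wrist"); np.save("w10.npy",f,allow_pickle=True); cv2.imwrite("pics/w10.png",f["frame"][:,:,::-1])
print(state()["tool_pos"])
f=grab_frame("scene"); crop(f,335,125,435,225,6,"s10.png")
E
```

```text
[0.67319364 0.05121861 0.01080174] [-0.6684183   0.66861661  0.23063343 -0.23016737]
time: 17.9
tool_pos: [0.6753, 0.0512, 0.1251]
tool_rot: [-0.668, 0.669, 0.233, -0.228]
contact_force: [0.4, 0.1, 0.4]
gripper_width: 0.1
time: 18.9
tool_pos: [0.5819, 0.2252, 0.1198]
tool_rot: [-0.669, 0.669, 0.23, -0.23]
contact_force: [-0.6, -0.4, -0.5]
gripper_width: 0.109
[0.58203802 0.22517062 0.12000613]
```

View pics/w10.png

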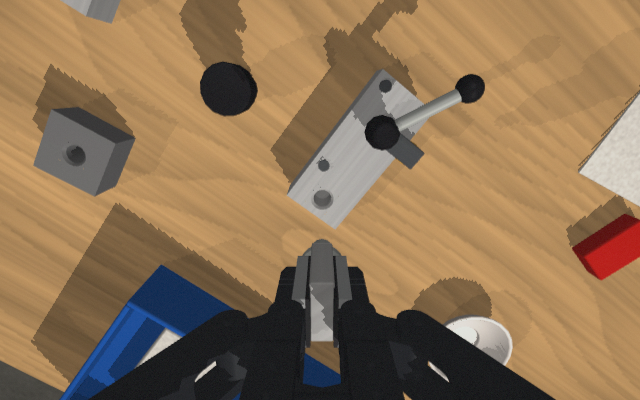

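View pics/s10.png

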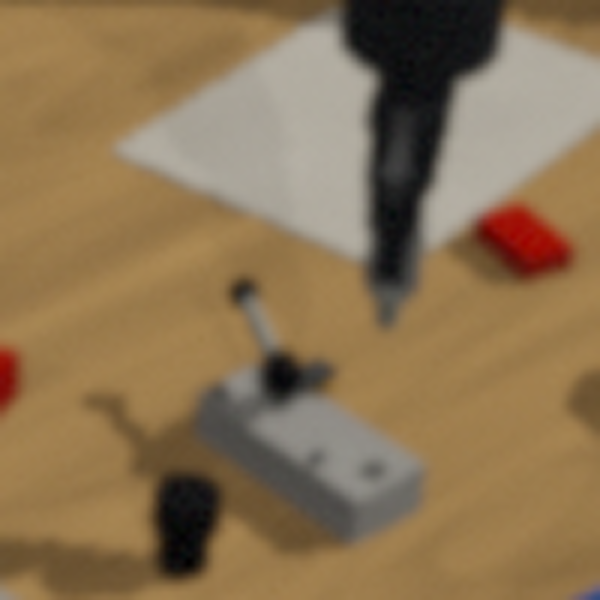

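The pin is in hand, with its stem at (321,243) in the wrist view. The target hole shows at (323,199) and the empty stand hole at (75,155).

```bash
python3 - <<'E'
from h import *
f=np.load("w10.npy",allow_pickle=True).item()
crop(f,275,160,375,260,7,"w10z.png")
E
```

```text
(no output)
```

View pics/w10z.png

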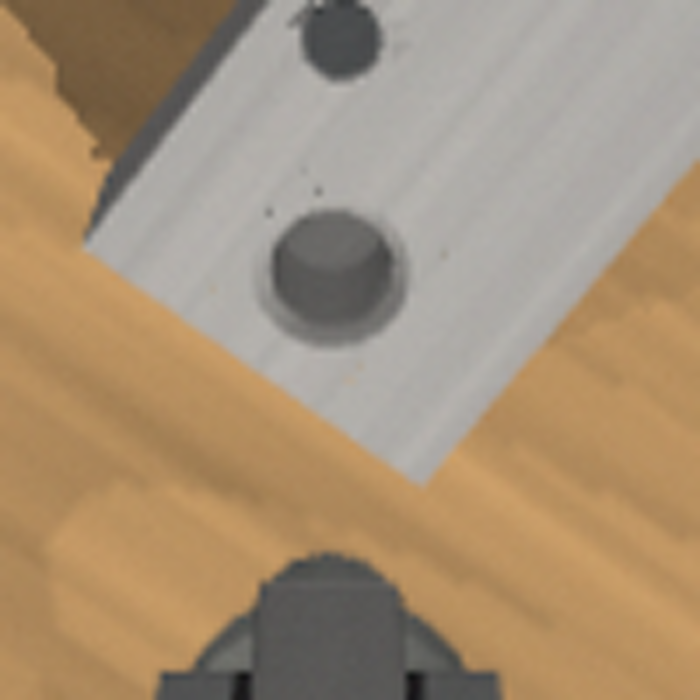

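```bash
python3 - <<'E'
from rel import *
f=np.load("w10.npy",allow_pickle=True).item()
M,t=rel(f,((257,278),(410,278),(333,208),(333,350)),275,160,7,.03)
h=onz(f,333/7+275-.43,278/7+160-.43,.03)
tgt=np.array([.6732,.0512])+h[:2]-np.array([.6749,.0526])
d=np.r_[tgt-t[:2],0]; print('tgt',tgt,'tool move cm',(M.T@d*100).round(2))
# stand hole same picture
print(onz(f,75,155,.03), 'top hole .5817 .2274')
# pin foot predicted vs seen in wrist
print(pix(f,t+np.array([0,0,-.0008])))
S=grab_frame("scene"); print('pin foot pred scene crop', (np.array(pix(S,t+np.array([.0,.0,-.0008])))-[335,125])*6)
E
```

```text
[0.5843 0.2282 0.03  ] [np.float64(0.0126), np.float64(0.0179), np.float64(0.0124), np.float64(0.0175)] in tool cm [0.36 9.01 0.1 ] [0.5821 0.2253 0.1201]
yaw tool 37.94639109391769
tgt [0.58248326 0.22671294] tool move cm [ 0.12 -0.    0.09]
[0.67434103 0.05298725 0.03      ] top hole .5817 .2274
(np.float64(320.76672740964057), np.float64(243.5424924056596))
pin foot pred scene crop [386.063276   324.63412394]
```

The wrist measurement agrees with the top and scene views to about 1 mm, and the predicted foot pixel matches in the scene view. I'll shift, then descend to just above the mouth.

```bash
python3 -m crank '[[[-1,0.12,3,0.09,0],[-1,0,3,0,0],[-1,0,2,0,0],[-1,0,0.4,0,0],[-1,0,0,0,0],[-1,0,0,0,0],[-1,0,0,0,0]]]';python3 - <<'E'
from h import *
f=grab_frame("wrist"); np.save("w11.npy",f,allow_pickle=True);crop(f,255,170,385,270,6,"w11.png")
s=state(); print(s["tool_pos"],s["contact_force"])
f=grab_frame("scene"); crop(f,355,155,425,225,8,"s11.png")
E
```

```text
time: 19.92
tool_pos: [0.583, 0.2279, 0.0377]
tool_rot: [-0.668, 0.669, 0.231, -0.23]
contact_force: [-0.3, -0.4, -0.8]
gripper_width: 0.105
[0.58278121 0.22781975 0.03744487] [ 0.83111308  0.3510904  -0.44079562]
```

View pics/w11.png

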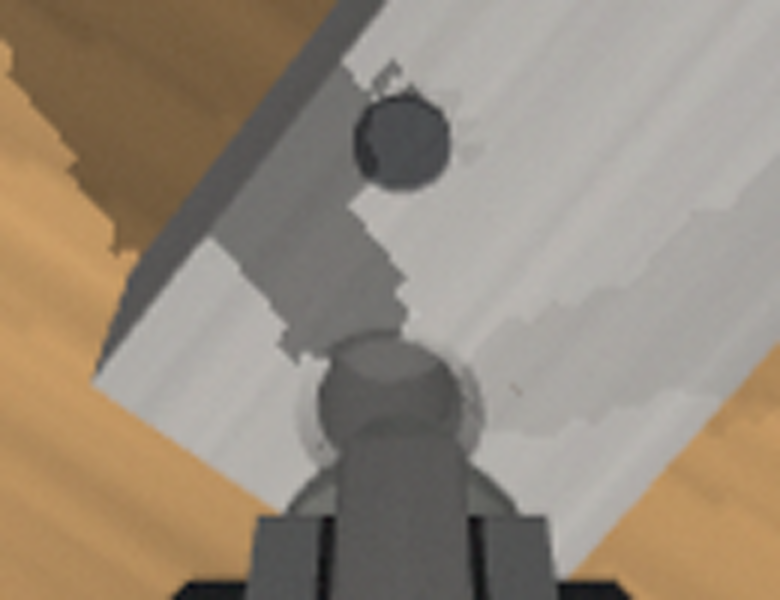

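View pics/s11.png

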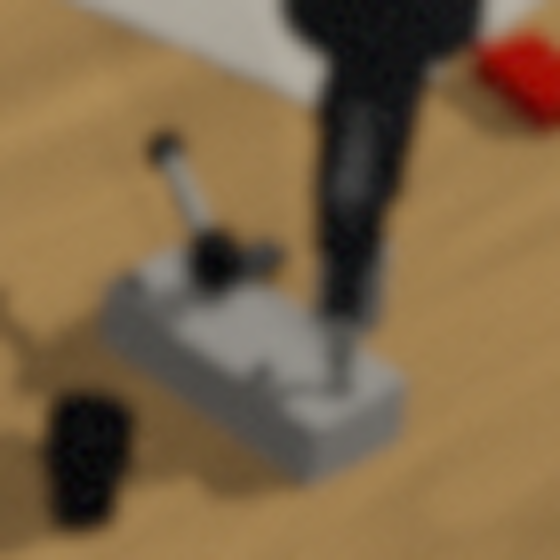

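```bash
python3 - <<'E'
from rel import *
f=np.load("w11.npy",allow_pickle=True).item()
M,t=rel(f,((297,415),(485,415)),255,170,6,.03)
print('foot pred', (np.array(pix(f,t+[0,0,-.0008]))-[255,170])*6)
for a in(-.006,.006): print((np.array(pix(f,t+M@np.array([a,.0008,0])))-[255,170])*6,(np.array(pix(f,t+M@np.array([0,.0008,a])))-[255,170])*6)
E
```

```text
[0.5839 0.2278 0.03  ] [np.float64(0.0184), np.float64(0.0184)] in tool cm [ 0.1   0.72 -0.08] [0.5826 0.2278 0.0372]
yaw tool 38.03128399763474
foot pred [396.72504381 432.16759185]
[396.6780189  374.00642828] [333.21354509 432.18186786]
[396.76254533 489.1584881 ] [460.23044452 432.17115714]
```

```bash
python3 -m crank '[[[-1,-0.1,0,-0.09,0],[-1,0,0,0,0],[-1,0,0.5,0,0],[-1,0,0.5,0,0],[-1,0,0,0,0],[-1,0,0,0,0]]]'; python3 -m crank '[[[-1,0,0.5,0,0],[-1,0,0.5,0,0],[-1,0,0,0,0],[-1,0,0,0,0]]]'
```

```text
time: 20.78
tool_pos: [0.5818, 0.2263, 0.0263]
tool_rot: [0.669, -0.669, -0.23, 0.231]
contact_force: [-0.8, -0.9, 0.0]
gripper_width: 0.105
time: 21.28
tool_pos: [0.5817, 0.2263, 0.0163]
tool_rot: [0.669, -0.669, -0.23, 0.231]
contact_force: [0.4, 0.4, -1.0]
gripper_width: 0.106
```

The stem is 14 mm into the hole with no force. The last 5–6 mm remains.

```bash
python3 -m crank '[[[-1,0,0.3,0,0],[-1,0,0.15,0,0],[-1,0,0,0,0],[-1,0,0,0,0]]]'; python3 -m crank '[[[-1,0,0.1,0,0],[-1,0,0,0,0],[-1,0,0,0,0]]]'
```

```text
time: 21.78
tool_pos: [0.5819, 0.2263, 0.0119]
tool_rot: [0.669, -0.669, -0.23, 0.23]
contact_force: [1.1, 0.2, -0.5]
gripper_width: 0.109
time: 22.15
tool_pos: [0.5819, 0.2263, 0.0109]
tool_rot: [-0.669, 0.669, 0.23, -0.23]
contact_force: [-0.1, -0.3, -0.9]
gripper_width: 0.109
```

```bash
python3 -m crank '[[[-1,0,0.05,0,0],[-1,0,0,0,0],[-1,0,0,0,0]]]'; python3 -m crank '[[[-1,0,0.05,0,0],[-1,0,0,0,0],[-1,0,0,0,0]]]'
```

```text
time: 22.52
tool_pos: [0.582, 0.2264, 0.0108]
tool_rot: [-0.669, 0.669, 0.23, -0.23]
contact_force: [-1.7, -0.3, 3.4]
gripper_width: 0.107
time: 22.9
tool_pos: [0.582, 0.2264, 0.0108]
tool_rot: [-0.669, 0.669, 0.23, -0.23]
contact_force: [-3.4, -0.2, 6.0]
gripper_width: 0.107
```

The collar is seated: z stopped at the same height as in the stand and the force rose to 6 N. I'll release.

```bash
python3 -m crank '[[[-0.7,0,-0.05,0,0],[-0.5,0,0,0,0],[-0.3,0,0,0,0],[-0.3,0,0,0,0],[-0.3,0,0,0,0]]]'; python3 -m crank '[[[-0.3,0,-1.5,0,0],[-0.3,0,-3,0,0],[-0.3,0,-4,0,0],[-0.3,0,-4,0,0],[-0.3,0,-4,0,0],[-0.3,0,0,0,0],[-0.3,0,0,0,0]]]'; python3 -m crank '[[[-0.3,-4,0,0,0],[-0.3,-4,0,0,0],[-0.3,0,0,0,0],[-0.3,0,0,0,0]]]'
python3 - <<'E'
from h import *
f=grab_frame("wrist"); np.save("w12.npy",f,allow_pickle=True);cv2.imwrite("pics/w12.png",f["frame"][:,:,::-1])
f=grab_frame("scene"); np.save("s12.npy",f,allow_pickle=True);cv2.imwrite("pics/s12f.png",f["frame"][:,:,::-1]); crop(f,340,155,440,230,8,"s12.png")
E
```

```text
time: 23.52
tool_pos: [0.5819, 0.2263, 0.0103]
tool_rot: [-0.669, 0.669, 0.23, -0.23]
contact_force: [0.1, 0.5, 0.4]
gripper_width: 0.35
time: 24.4
tool_pos: [0.5817, 0.2263, 0.1756]
tool_rot: [0.669, -0.669, -0.23, 0.23]
contact_force: [-0.8, -0.1, -0.5]
gripper_width: 0.351
time: 24.9
tool_pos: [0.5186, 0.177, 0.1744]
tool_rot: [0.669, -0.668, -0.23, 0.231]
contact_force: [0.0, -0.7, 0.9]
gripper_width: 0.348
```

View pics/w12.png

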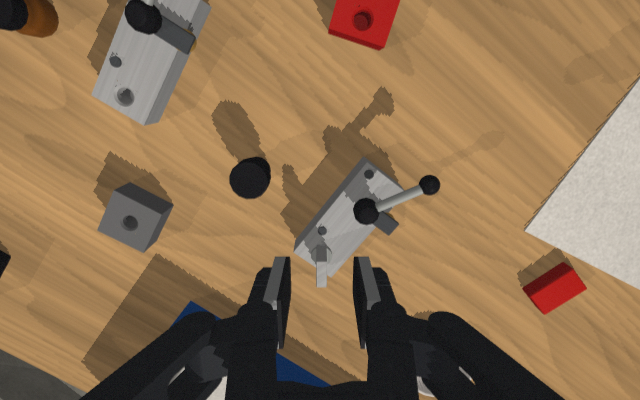

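View pics/s12.png

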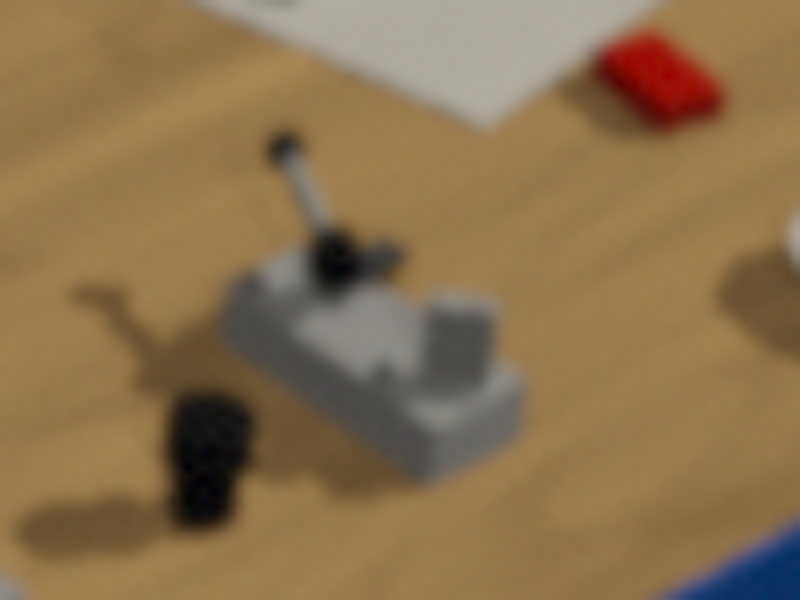

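View pics/s12f.png

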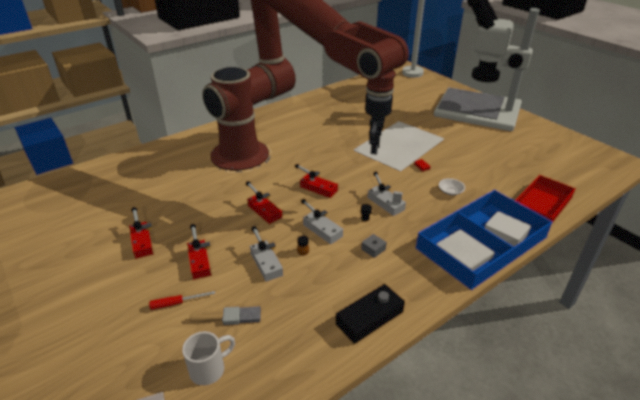

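```bash
python3 - <<'E'
from h import *
S=np.load("s12.npy",allow_pickle=True).item();W=np.load("w12.npy",allow_pickle=True).item()
crop(W,290,220,350,300,9,"w12z.png")
b=onz(S,285/8+340-.44,147/8+155-.44,.062);d=b[:2]-[.5117,.2261];print('turn',np.degrees(np.arctan2(d[1],-d[0]))+1.1)
print('pin top pred scene crop',(np.array(pix(S,(.5822,.2275,.07)))-[340,155])*8)
E
```

```text
turn 23.647113593456556
pin top pred scene crop [466.32067963 297.77910565]
```

View pics/w12z.png

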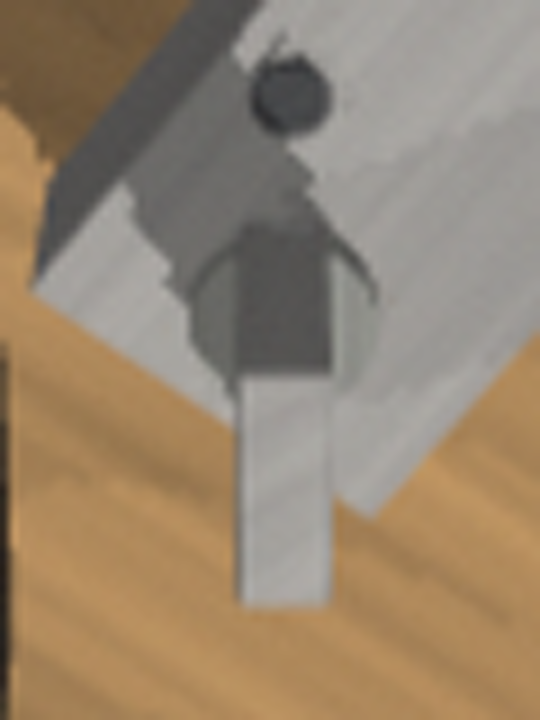

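The pin stands upright with its collar flat on the block. Its top is seen at (462,298) in the scene view, against (466,298) predicted for fully home. I'm handing the job in.

```bash
python3 -c "
from plant import *
print(job_done())"
```

```text
the job is handed in; nothing more can be done
None
```

The slack clamp was the one on the robot's left (largest y). It is turned and flagged with the marker pin, and I handed the job in at about 25 s. I never matched the clamps to the letters a, b and c.

**Finding it:** I tried the left clamp first. Its lever gave at about 2 N (peak reading about 2.5 N), so I did not touch the other two.

**Turning it:** I pushed the lever clockwise. The last scene picture gave about 23 to 24°, against 22.5° in an earlier one.

**Flagging it:** I took the pin from its stand and put it in that clamp's hole. I pressed until the height stopped changing and the force reached 6 N, then let go and backed off.

**Last checks:**
- The pin stands upright with its collar on the block. Its top was within about half a pixel of where it should be for fully home.
- In the last scene and wrist pictures the bystanders and the other clamps look as they did at the start. I checked this by eye only.

**Disagreements:**
- The visible fingertips sat about 34 mm above the reported TCP. My first approach passed over the ball without touching it, so I corrected for this by eye and by contact.
- The wrist camera read about 2 mm too far along x compared with the other two. I cancelled this by measuring the pin and the hole the same way.

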